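# Stage the parts box and flip the bay flag to green

## Task

The batch in the lavender lidded box is ready for the plating bath. With the fingertips, and without ever lifting the box, push it along its blue bay until it is fully home against the rubber stop at the far end; only then flip the bay's hinged flag over its pivot, so that it lies flat on the far side with the green face up. Leave the paint jar, the tweezers and the wooden block where they are.

Things in the scene. Friction and masses are not known exactly. Their poses are not given: they have to be found in the camera images.
- bay: Blue sheet-metal bay, screwed down: a straight lane between two 30 mm high fences. Origin on the work surface on the lane's centre line; +x runs along the lane to its closed far end, +y to the left, z up. Lane 82 mm wide inside, from its mouth at x = -51 mm (lips flare out to -68 mm) to the 48 mm high back stop, whose rubber face is at x = +52 mm. The lane's floor is the work surface.
- parts_box: Lavender lidded plastic box, loose, about 0.25 kg, standing upright in the lane's mouth; origin at the centre of its underside. Its 96 mm side (own y) lies along the lane, its 76 mm side (own x) across it; 92 mm high. Fully home its end touches the rubber stop and its origin is at x = +4 mm in the bay's frame.
- flag_pivot (a point): Centre of the flag's level pivot pin, which runs along the bay's y; fixed to the bay at x = +15, y = -72, z = +88 mm in its frame, right of the lane. It sits between two blue upright cheeks, 44 mm long (in x), 96 mm high and 50 mm apart inside, with thin stop bars 17 mm before and behind the pin.
- flag_edge (a point): Centre of the flag's free edge, a black rubber bead 8 mm thick, 64 mm from the pivot. The flag is a plate 44 mm wide, 5 mm thick, one face red with a white bar, the other green with a white ring. At the start it lies towards the robot, level or up to 12 degrees raised, about 88 mm above the work surface, with nothing under it except within 22 mm of the pivot.
- flag (a joint): Angle of the flag about its pivot, rad. 0: level, pointing along the bay's -x (towards the robot), red face up, on its front stop bar; pi/2: upright; pi: level, pointing along the bay's +x, green face up, on its rear stop bar. The hinge is stiff: the flag stays at any angle where it is left, and its free edge needs about 1 N to move.
- paint_jar: Dark paint jar with a black cap, 48 mm across, 66 mm high, loose, standing to the left of the bay; origin at the centre of its underside. Not to be disturbed.
- tweezers: Steel tweezers, 126 x 15 x 9 mm, loose, lying to the left of the jar; origin at the centre of the underside. Not to be disturbed.
- wood_block: Brown wooden block, 40 x 85 x 34 mm, loose, lying at the left; origin at the centre of its underside. Not to be disturbed.

How it is judged:
On the way, in this order (a step that is already met when the one before it is completed fails the run):
1. the box is pushed fully home against the rubber stop (x of parts_box in the frame of bay above -0.001 m and angle between parts_box's own z axis and vertical below 0.1 rad), for 0.2 s.
2. the flag is flipped over onto its far side, green up (value of joint flag above 3.05 rad), for 0.2 s.
At the end, for the whole second after the job is handed in: The box stands upright in its lane, at rest, within 5 mm of touching the stop, and the flag lies on its far side, green up, within about 5 degrees of level (joint above 3.05 rad) and still (value of joint flag above 3.05 rad and velocity of joint flag between -0.05 and 0.05 rad/s and x of parts_box in the frame of bay between -0.001 and 0.01 m and y of parts_box in the frame of bay between -0.01 and 0.01 m and angle between parts_box's own z axis and vertical below 0.06 rad and linear speed of parts_box below 0.02 m/s).
It fails at once if the box is lifted off the work surface (more than 10 mm) (height (world z) of parts_box above 0.01 m).
It fails at once if the box is tipped (angle between parts_box's own z axis and vertical above 0.3 rad).
It fails at once if the flag is raised while the box is not home (value of joint flag above 0.8 rad and x of parts_box in the frame of bay below -0.008 m).
It fails at once if the paint jar, the tweezers or the wooden block are disturbed (more than 20 mm) (distance of any of paint_jar, tweezers, wood_block from where it was at the start of the episode above 0.02 m or angle between paint_jar's own z axis and vertical above 0.3 rad).
It also fails if it takes over 64 s, if anything falls off the work surface, if the arm or the gripper's body presses on something with over 40 N, if the wrist force passes 120 N, or if a joint passes its speed limit or range.

## Robot

A 6-joint arm with a two-finger parallel gripper is mounted at the origin on a cart in front of the work surface, level with it; the furniture and walls round the work are solid. World frame = base frame: x ahead of the robot, y to its left, z up, the work surface at z = 0. Lengths are in m, angles in rad, forces in N, time in s.
With the tool pointing down it reaches from about 0.35 to 0.875 m from the base axis. Payload 4.2 kg.
Tool frame: the origin (TCP) lies midway between the tips of the shut fingers; the grasp point (between the pads) lies 19 mm behind it; z points along the fingers, y is the direction in which the jaws open and shut (so a half turn about z gives the same grasp; the last joint's range is limited). The gripper opens to 85 mm and grips with 20 to 120 N. Pads are 22 mm wide; open, the fingers measure 114 mm over their backs; the gripper's body (76 mm by 85 mm) begins 54 mm behind the grasp point. The pads swing forward as they close: fully open they stand 13 mm farther back than shut.
Start: joints at [-0.978, 0.385, 0.008, 0, -1.194, -0.259], TCP at [0.205, -0.59, 0.231] pointing down, gripper open.
Joint ranges: [-3.14, 3.14], [-1.21, 2.06], [-1.07, 1.41], [-3.16, 2.05], [-2.99, -0.16], [-3.1, 3.1]. Speed limits (rad/s): [2.79, 2.79, 3.14, 3.14, 3.14, 3.14].

## Interface

Orientations are given as a rotation vector (axis times angle).
In Python, from cell import robot gives the robot as it stands.
- The arm moves only by the tool send_rows, never from a script. Its argument "commands" is one flat list of numbers, 5 for each row, row after row: the opening, from 0 (shut) to 1 (fully open), then the shift along the tool's x, y, z in mm, then the turn about the tool's z in rad. In form: [hand, dx, dy, dz, spin, hand, dx, dy, dz, spin, ...]. A call has 1 to 8 rows; each row shifts and turns the commanded pose from where the row before left it, along the tool's axes as they then stand; what a row does not reach is not made up. A row lasts 1/8 s, in which the tool goes at most 62.5 mm and 10.7 degrees, less where a joint would pass 70% of its speed; a pose out of reach is approached as far as the arm can. A call with a gripper value outside its range is refused whole. The fingers move at their own pace and stop on an object; "grip_force" is the grip in N (left out, the last holds). Time passes only in rows, so rows that do not move let the fingers close. It gives the time, the measured TCP pose, the force and the opening at its end, in the units of the state.
- robot.get_state(): the state, without advancing time (a new reading comes with each control period).
- robot.get_image(name): name is "scene" or "side" or "wrist"; returns the picture (384x512x3 uint8, red, green, blue); there is no depth.
- robot.camera_params(name): a dict with "vfov" (degrees; the focal length in pixels is half the picture's height over the tangent of half this angle, whatever the lens; pixels are square), "cx", "cy" (the principal point, pixels), "cam_to_world" (4x4, takes a point from camera to world coordinates); the wrist camera has in their place "mount" (4x4, takes a point from camera to tool coordinates, whose origin is the TCP and whose axes are the flange's). Camera axes: x right, y down, z forward; pixel columns grow to the right and rows downward; lengths in m; the calibration is good to about 2 mm. A picture is of the moment at which its call begins: read the wrist's pose just before it. camera_params takes no time and is no camera call.
- robot.sign_off(): hands the job in, once; it reports no verdict.
Trained networks look in the newest picture that a camera, given by its name, has taken for a name from the list of things; names that differ only in an ending like _2 or _b are one class to them, and where a whole thing is asked for, a point or a joint stands for the part that bears it (a point fixed in the world has none). Each returns a list of dicts, best first, with "p" (0 to 1); they miss things now and then, are a little off and sometimes report something else, mostly with a low value. They report only what shows in the picture. A call takes as long as a camera call.
- robot.regions_of(target, camera): "mask" (384x512 bool, what is visible of it).
- robot.landmark_of(target, camera): "point" ([x, y, z] in m, in world coordinates, good to about 4 mm: a listed point, or the origin of a listed thing).
The state is a dict: "time": time; "joint_pos": joint angles; "joint_vel": joint speeds; "effort": joint torques, N m; "position": TCP position; "ee_rot": TCP orientation; "ft_force": force on the tool from outside, world axes, zero at the start; "moment": the same for the moment, N m; "grip_width": finger opening in m.
Only numpy, scipy, OpenCV 4.12 (cv2) and the standard library are available. Lean on these libraries where they do the work, as an engineer would, in place of code of your own. Each camera call takes 0.05 s, during which the arm holds its last target.

## Working session

There is one attempt and no reset: what is moved stays moved. The work goes in short steps, Python scripts to look and compute and a tool call to move; the robot and the scene stay as the last step left them, time stands still between calls to the robot, and variables do not carry over. Pictures are saved under pics/ and viewed, and the job is handed in when it is done.

Besides the shell and the picture viewer there is one more tool, called after "Emit:" as name(argument=value, ...), one argument or row to a line, values as JSON. send_rows: Moves the arm, as the interface text tells. Its arguments: {"type":"object","properties":{"commands":{"type":"array","items":{"type":"number"}},"grip_force":{"type":"number"}},"required":["commands"]}

```bash
mkdir -p pics; ls
python3 - <<'E'
from cell import robot
import cv2,numpy as np
s=robot.get_state(); print(s)
for n in ["scene","side","wrist"]:
    im=robot.get_image(n); cv2.imwrite(f"pics/{n}0.png",im[:,:,::-1])
    print(n,robot.camera_params(n))
    for t in ["bay","parts_box","flag_pivot","flag_edge","paint_jar","tweezers","wood_block"]:
        r=robot.landmark_of(t,n)
        print(n,t,[(np.round(d["point"],4).tolist(),round(d["p"],2)) for d in r][:2])
print(robot.get_state()["time"])
E
```

```text
pics
{'time': 0.0, 'joint_pos': array([-9.78408895e-01,  3.85574240e-01,  6.62276097e-03, -4.94120069e-04,
       -1.19402160e+00, -2.58630711e-01]), 'joint_vel': array([ 1.28315046e-03, -6.99912716e-04, -4.14596415e-04, -1.42335290e-03,
        2.13623573e-05, -1.20092608e-03]), 'effort': array([-8.69290943e-04, -3.92286265e+01,  1.88408464e+01,  4.18639138e+00,
       -4.61252770e-03,  4.60739457e-06]), 'position': array([ 0.20458645, -0.58994206,  0.23021045]), 'ee_rot': array([ 0.52147149, -3.0975221 , -0.0034116 ]), 'ft_force': array([ 0.108674  , -0.40409219, -0.22892398]), 'moment': array([-0.03988638,  0.00554197, -0.04038434]), 'grip_width': 0.08510648087948722}
scene {'vfov': 44.24852024481718, 'cx': 254.4683923431143, 'cy': 200.23031151337503, 'cam_to_world': array([[ 0.47169751, -0.35635182,  0.806545  , -0.39981873],
       [-0.8817573 , -0.18819262,  0.43253624, -0.52699068],
       [-0.00234925, -0.91520321, -0.40298581,  0.57302339],
       [ 0.        ,  0.        ,  0.        ,  1.        ]])}
scene bay [([0.5392, -0.2659, 0.0027], 0.6)]
scene parts_box [([0.4837, -
[... 916 characters left out ...]
side tweezers [([0.478, 0.1474, -0.0023], 0.61), ([0.538, -0.2684, 0.002], 0.33)]
side wood_block [([0.4637, 0.2634, 0.0015], 0.75)]
wrist {'vfov': 71.48834836901312, 'cx': 258.0626429339012, 'cy': 193.28863699783835, 'mount': array([[ 5.67834239e-04, -9.44801838e-01, -3.27641824e-01,
         8.54129993e-02],
       [ 9.99999673e-01,  3.47570140e-04,  7.30825949e-04,
        -5.51222474e-05],
       [-5.76607186e-04, -3.27642131e-01,  9.44801726e-01,
        -1.42694030e-01],
       [ 0.00000000e+00,  0.00000000e+00,  0.00000000e+00,
         1.00000000e+00]])}
wrist bay []
wrist parts_box []
wrist flag_pivot []
wrist flag_edge []
wrist paint_jar []
wrist tweezers []
wrist wood_block []
1.2
```

View pics/scene0.png

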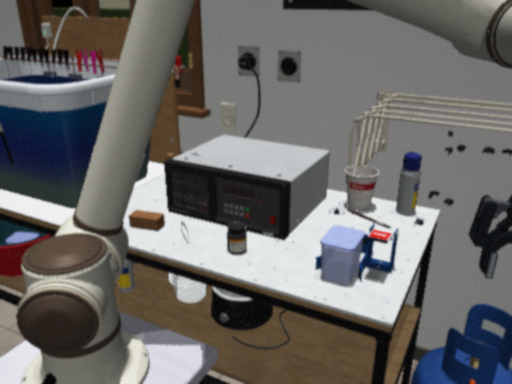

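View pics/side0.png

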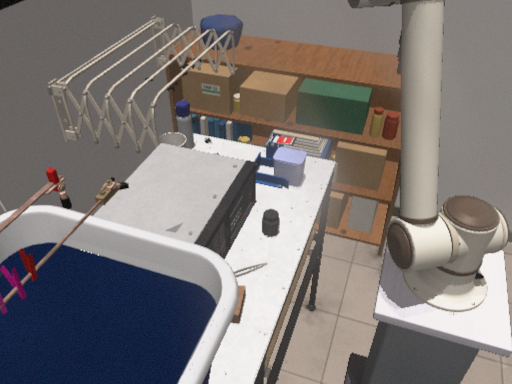

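The scene view shows the lavender box at about (342,255) and the red flag at (381,236). The jar is at (237,238), well to the left. I'll square the tool up to the bay and look with the wrist camera from the front.

```bash
cat > h.py <<'E'
from cell import robot
import numpy as np,cv2
from scipy.spatial.transform import Rotation as R
def pose():
    s=robot.get_state(); M=R.from_rotvec(s["ee_rot"]).as_matrix()
    return s,M
def report():
    s,M=pose()
    print("t",round(s["time"],3),"pos",np.round(s["position"],4),"toolx yaw-180",round(np.degrees(np.arctan2(-M[1,0],-M[0,0])),2),"z",np.round(M[:,2],3),"F",np.round(s["ft_force"],2),"w",round(s["grip_width"],4))
def cam(n):
    p=robot.camera_params(n); f=192/np.tan(np.radians(p["vfov"])/2)
    if n=="wrist":
        s,M=pose(); T=np.eye(4);T[:3,:3]=M;T[:3,3]=s["position"]; C=T@p["mount"]
    else: C=p["cam_to_world"]
    return f,p["cx"],p["cy"],C
def proj(n,P,c=None):
    f,cx,cy,C=c or cam(n); q=(np.asarray(P)-C[:3,3])@C[:3,:3]
    return np.stack([cx+f*q[...,0]/q[...,2],cy+f*q[...,1]/q[...,2]],-1)
def ray(n,u,v,z,c=None):
    f,cx,cy,C=c or cam(n); d=C[:3,:3]@np.array([(u-cx)/f,(v-cy)/f,1]); o=C[:3,3]
    return o+d*(z-o[2])/d[2]
def shot(n,name,marks=[]):
    c=cam(n); im=robot.get_image(n)[:,:,::-1].copy(); cv2.imwrite(f"pics/{name}.png",im); return im,c
E
python3 -c "
from h import *
report()"
```

```text
t 1.2 pos [ 0.2048 -0.5905  0.2313] toolx yaw-180 19.12 z [ 0.  0. -1.] F [-0.14 -0.9  -0.56] w 0.0853
```

Emit:
send_rows(
  commands=[1, 0, 0, 0, 0.167, 1, 0, 0, 0, 0.167, 1, -27, 53, -3, 0, 1, -27, 53, -3, 0, 1, -27, 53, -3, 0, 1, -27, 53, -3, 0, 1, -27, 53, -3, 0, 1, -27, 53, -3, 0],
)

```text
time: 2.2
position: [0.3675, -0.2708, 0.2498]
ee_rot: [0.0, 3.141, -0.001]
ft_force: [1.3, -0.1, 0.2]
grip_width: 0.0854
```

Run:
```python
from h import *
report()
im,c=shot("wrist","wrist1")
for t in ["bay","parts_box","flag_pivot","flag_edge"]:
    r=robot.landmark_of(t,"wrist")
    print(t,[(np.round(d["point"],4).tolist(),round(d["p"],2)) for d in r][:2])
report()
```

```text
t 2.2 pos [ 0.3675 -0.2708  0.2498] toolx yaw-180 -0.01 z [ 0.001 -0.    -1.   ] F [ 1.27 -0.11  0.17] w 0.0854
bay []
parts_box [([0.4886, -0.2716, 0.0016], 0.71)]
flag_pivot [([0.5599, -0.3439, 0.0899], 0.91)]
flag_edge [([0.4933, -0.3421, 0.0983], 0.58)]
t 2.45 pos [ 0.3669 -0.2724  0.2495] toolx yaw-180 0.04 z [ 0. -0. -1.] F [-1.02  0.1   0.3 ] w 0.0855
```

View pics/wrist1.png

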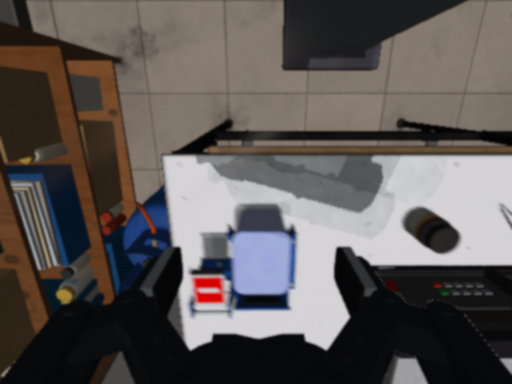

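Run:
```python
from h import *
im=cv2.imread("pics/wrist1.png")
cv2.imwrite("pics/wrist1z.png",cv2.resize(im[190:325,170:320],None,fx=4,fy=4,interpolation=cv2.INTER_CUBIC))
```

```text
(no output)
```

View pics/wrist1z.png

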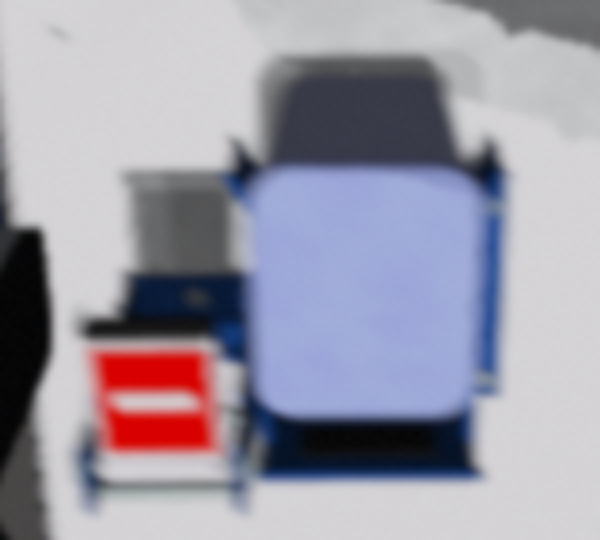

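Run:
```python
from h import *
p=robot.camera_params("wrist"); f=192/np.tan(np.radians(p["vfov"])/2)
T=np.eye(4);T[:3,:3]=np.diag([-1,1,-1.]);T[:3,3]=[.3672,-.2712,.2498]
c=(f,p["cx"],p["cy"],T@p["mount"])
def z(x,y,h): return np.round(ray(0,170+x/4,190+y/4,h,c)*1000,1)[:2]
print("box top L/R",z(247,290,92),z(482,290,92)," rear/front",z(365,164,92),z(365,420,92))
print("box bottom rear L R",z(272,168,0),z(460,168,0), "rear bot", z(300,70,0),z(430,70,0))
print("bead L/R", z(82,325,98),z(214,325,98),"near/far",z(150,317,98),z(150,338,98))
print("stop far L/R",z(258,476,48),z(478,474,48),"rubber face", z(300,424,48),z(430,424,48))
print("lips", z(238,140,30),z(490,140,30))
print("cheeks near top", z(88,440,96),z(240,440,96),"far",z(92,508,96),z(240,506,96))
```

```text
box top L/R [-60712.7  10122.4] [-60712.7 -13339.3]  rear/front [-46713.8  -1594.4] [-76539.5  -1728. ]
box bottom rear L R [ 485.  -304.1] [ 485. -227.] rear bot [ 441.7 -291.9] [ 441.7 -240.3]
bead L/R [-69090.8  28709.7] [-69091.3  14496.2] near/far [-68079.4  21325.8] [-70747.6  21489.9]
stop far L/R [-43435.1   4900.2] [-43299.4  -7320.5] rubber face [-39906.7   2512. ] [-39907.8  -4571.7]
lips [-14089.7   3193.9] [-14088.5  -4524.4]
cheeks near top [-82573.6  28682.8] [-82576.5  11955.9] far [-92010.6  28990.8] [-91730.1  12265.9]
```

Run:
```python
from h import *
p=robot.camera_params("wrist"); f=192/np.tan(np.radians(p["vfov"])/2)
T=np.eye(4);T[:3,:3]=np.diag([-1,1,-1.]);T[:3,3]=[.3672,-.2712,.2498]
c=(f,p["cx"],p["cy"],T@p["mount"])
def z(x,y,h): return np.round(ray(0,170+x/4,190+y/4,h/1000,c)*1000,1)[:2]
print("box top L/R",z(247,290,92),z(482,290,92)," rear/front",z(365,164,92),z(365,420,92))
print("rear bot", z(300,70,0),z(430,70,0))
print("bead L/R", z(82,325,98),z(214,325,98),"near/far",z(150,317,98),z(150,338,98))
print("stop far L/R",z(258,476,48),z(478,474,48),"rubber face", z(300,424,48),z(430,424,48))
print("lips", z(238,140,30),z(490,140,30))
print("cheeks near top", z(88,440,96),z(240,440,96),"far",z(92,508,96),z(240,506,96))
```

```text
box top L/R [ 481.9 -305.7] [ 481.9 -228.7]  rear/front [ 436.  -267.3] [ 533.9 -266.8]
rear bot [ 441.7 -291.9] [ 441.7 -240.3]
bead L/R [ 491.2 -359. ] [ 491.2 -316.2] near/far [ 488.1 -336.8] [ 496.2 -337.3]
stop far L/R [ 598.2 -309. ] [ 597.2 -220.6] rubber face [ 572.7 -291.8] [ 572.7 -240.5]
lips [ 457.8 -314. ] [ 457.8 -219.5]
cheeks near top [ 538.8 -361.4] [ 538.8 -309.5] far [ 568.1 -362.4] [ 567.2 -310.5]
```

Emit:
send_rows(
  commands=[0.45, -8, 1, 40, 0, 0.45, -8, 1, 50, 0, 0.45, -8, 1, 50, 0, 0.45, -8, 1, 40, 0, 0.45, -4, 0, 20, 0, 0.45, 0, 0, 5, 0],
)

```text
time: 3.2
position: [0.4015, -0.2696, 0.0427]
ee_rot: [-0.004, -3.138, -0.001]
ft_force: [0.3, -0.2, 0.1]
grip_width: 0.0381
```

Run:
```python
from h import *
report()
shot("side","side2"); im,_=shot("scene","scene2")
cv2.imwrite("pics/scene2z.png",cv2.resize(im[170:320,270:430],None,fx=4,fy=4,interpolation=cv2.INTER_CUBIC))
```

```text
t 3.2 pos [ 0.4015 -0.2696  0.0427] toolx yaw-180 -0.16 z [-0.003  0.001 -1.   ] F [ 0.28 -0.23  0.12] w 0.0381
```

View pics/scene2z.png

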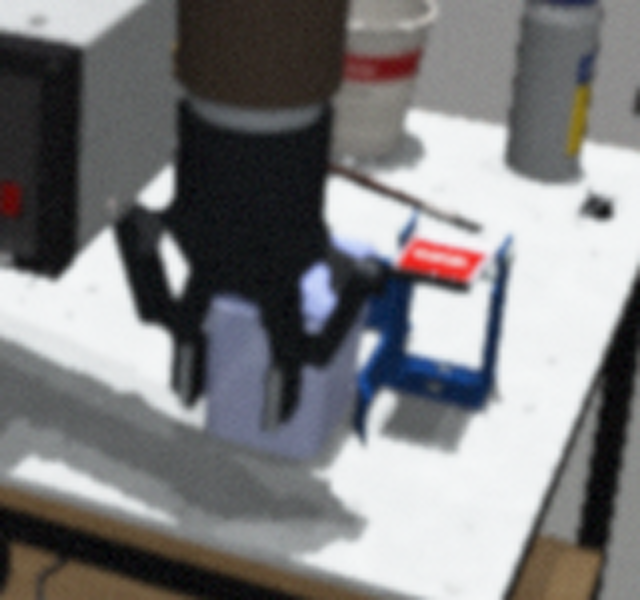

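Run:
```python
from h import *
f,cx,cy,C=cam("scene")
def px(x,y,X):
    u=270+x/4;v=170+y/4
    d=C[:3,:3]@np.array([(u-cx)/f,(v-cy)/f,1]);o=C[:3,3]
    return np.round((o+d*(X-o[0])/d[0])*1000,1)
for X in (.3915,.4015,.4125):
    print(X,"elbow R",px(390,270,X),"elbow R low",px(370,305,X),"elbow L",px(118,220,X),"tipR bottom",px(275,428,X),"tipL bottom",px(190,405,X))
```

```text
0.3915 elbow R [ 391.5 -343.5  150.6] elbow R low [ 391.5 -335.9  129.8] elbow L [ 391.5 -205.3  144.3] tipR bottom [ 391.5 -294.6   48.3] tipL bottom [ 391.5 -249.1   48.4]
0.4015 elbow R [ 401.5 -341.2  145.3] elbow R low [ 401.5 -333.4  124.2] elbow L [ 401.5 -201.2  138.9] tipR bottom [ 401.5 -291.7   41.7] tipL bottom [ 401.5 -245.6   41.8]
0.4125 elbow R [ 412.5 -338.7  139.4] elbow R low [ 412.5 -330.8  118.1] elbow L [ 412.5 -196.7  132.9] tipR bottom [ 412.5 -288.4   34.4] tipL bottom [ 412.5 -241.7   34.5]
```

Run:
```python
from h import *
im=cv2.imread("pics/side2.png")
cv2.imwrite("pics/side2z.png",cv2.resize(im[100:220,220:370],None,fx=5,fy=5,interpolation=cv2.INTER_CUBIC))
```

```text
(no output)
```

View pics/side2z.png

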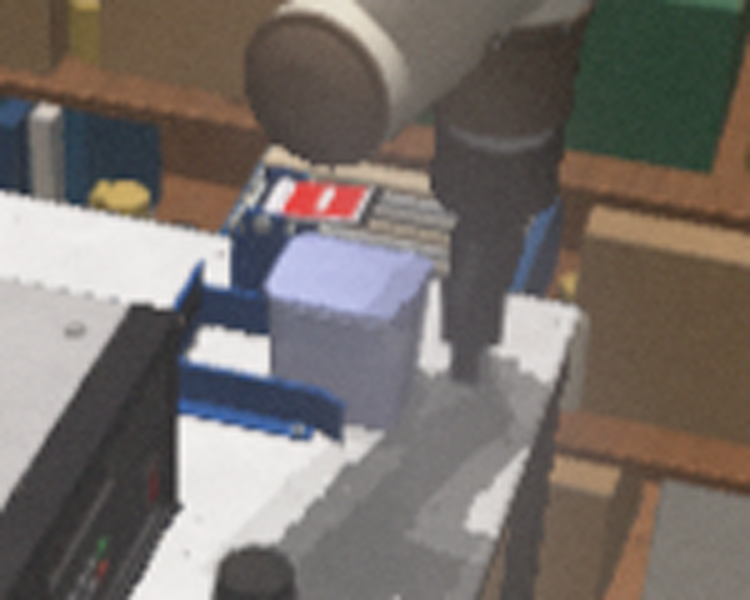

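Emit:
send_rows(
  commands=[0.45, -8, 1, -3, 0, 0.45, -8, 1, -3, 0, 0.45, -8, 1, 0, 0, 0.45, -6, 0, 0, 0, 0.45, -8, 0, 0, 0, 0.45, -8, 0, 0, 0, 0.45, -8, 0, 0, 0, 0.45, -6, 0, 0, 0],
)

```text
time: 4.3
position: [0.4591, -0.2652, 0.0512]
ee_rot: [-0.001, -3.133, -0.002]
ft_force: [-12.4, -0.7, 13.4]
grip_width: 0.0382
```

Run:
```python
from h import *
report()
im,_=shot("scene","scene3")
a=cv2.resize(im[170:320,290:430],None,fx=4,fy=4,interpolation=cv2.INTER_CUBIC)
cv2.imwrite("pics/scene3z.png",a)
im,_=shot("side","side3")
cv2.imwrite("pics/side3z.png",cv2.resize(im[100:220,220:370],None,fx=5,fy=5,interpolation=cv2.INTER_CUBIC))
for n in ("scene","side"):
  for t in ["bay","parts_box"]:
    r=robot.landmark_of(t,n)
    print(t,[(np.round(d["point"],4).tolist(),round(d["p"],2)) for d in r][:1])
report()
```

```text
t 4.3 pos [ 0.4591 -0.2652  0.0512] toolx yaw-180 -0.04 z [-0.008  0.001 -1.   ] F [-12.39  -0.74  13.35] w 0.0382
bay [([0.5413, -0.269, 0.004], 0.79)]
parts_box [([0.5156, -0.2713, -0.0033], 0.71)]
bay [([0.5389, -0.2668, 0.0003], 0.79)]
parts_box [([0.5183, -0.2667, 0.0038], 0.69)]
t 4.6 pos [ 0.4604 -0.2654  0.0512] toolx yaw-180 -0.02 z [-0.005  0.001 -1.   ] F [-6.72  0.15  9.87] w 0.0383
```

View pics/side3z.png

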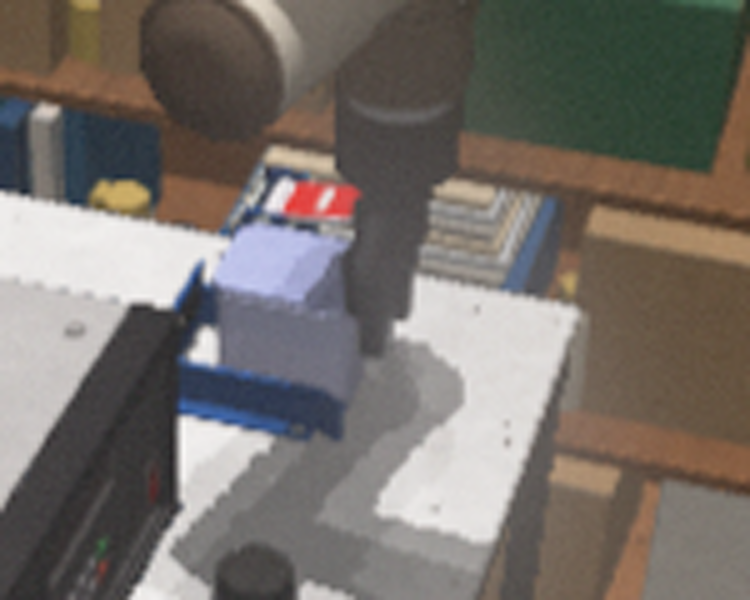

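View pics/scene3z.png

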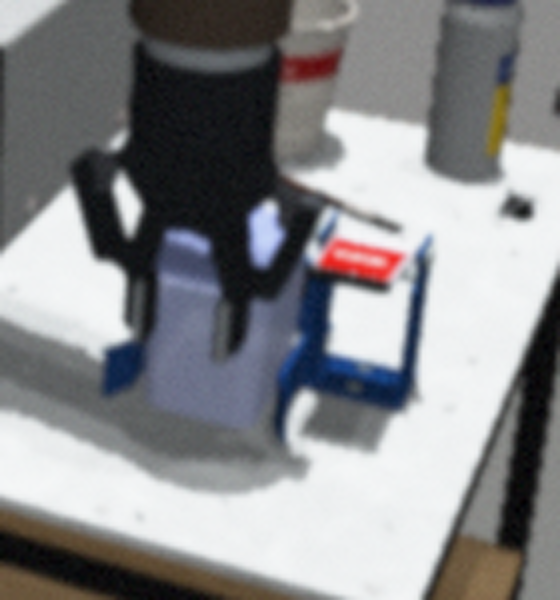

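```bash
cat >> h.py <<'E'
def boxoverlay(im,n,x,y,yaw=0,pitch=0,color=(0,255,255),s=5,off=(220,100),h=92,a=48,b=38):
    # pitch: forward tip about front bottom edge
    P=[]
    for zz in (0,h):
        for sx,sy in ((-1,-1),(1,-1),(1,1),(-1,1)):
            p=np.array([sx*a-a,sy*b,zz])/1000
            c,t=np.cos(pitch),np.sin(pitch)
            p=np.array([c*p[0]+t*p[2],p[1],-t*p[0]+c*p[2]]); p[0]+=a/1000
            c,t=np.cos(yaw),np.sin(yaw)
            P.append([x+c*p[0]-t*p[1],y+t*p[0]+c*p[1],p[2]])
    q=(proj(n,np.array(P))-np.array(off)+.5)*s
    q=q.astype(int)
    for i in range(4):
        for u,v in ((i,(i+1)%4),(i+4,(i+1)%4+4),(i,i+4)):
            cv2.line(im,tuple(map(int,q[u])),tuple(map(int,q[v])),color,1)
E
python3 - <<'E'
from h import *
out=[]
for i,f in ((0,"side2"),(1,"side3")):
    im=cv2.imread(f"pics/{f}.png")
    im=im if i else im
    a=cv2.resize(im[110:210,235:335],None,fx=6,fy=6,interpolation=cv2.INTER_CUBIC)
    if i==0: boxoverlay(a,"side",.484,-.268,s=6,off=(235,110))
    else:
        boxoverlay(a,"side",.517,-.268,s=6,off=(235,110))
    out.append(a[:, :400] if 0 else a)
cv2.imwrite("pics/ov3.png",np.hstack(out)[:, :])
cv2.imwrite("pics/ov3b.png",out[1])
cv2.imwrite("pics/ov3a.png",out[0])
E
```

```text
(no output)
```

View pics/ov3b.png

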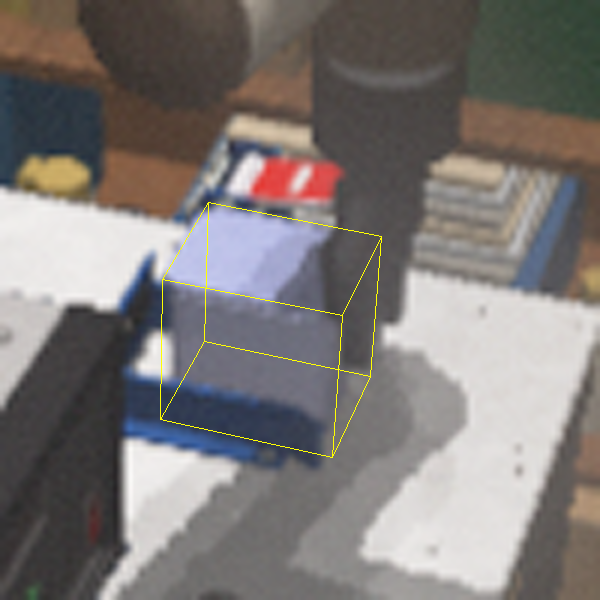

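View pics/ov3a.png

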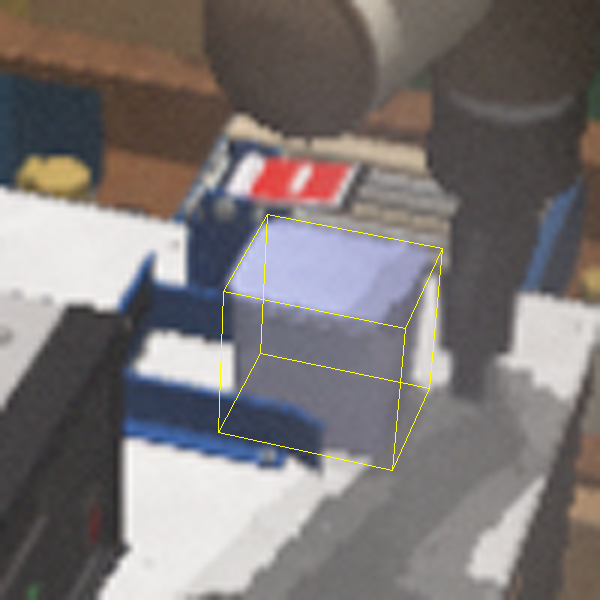

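Emit:
send_rows(
  commands=[0.45, -5, 0, -1, 0, 0.45, -5, 0, -1, 0, 0.45, -5, 0, 0, 0, 0.45, -4, 0, 0, 0],
)

```text
time: 5.1
position: [0.4822, -0.2654, 0.052]
ee_rot: [-0.0, -3.141, -0.0]
ft_force: [-1.9, -0.6, -0.5]
grip_width: 0.0383
```

Run:
```python
from h import *
report()
im,_=shot("side","side4"); c=cv2.resize(im[110:210,235:335],None,fx=6,fy=6,interpolation=cv2.INTER_CUBIC)
cv2.imwrite("pics/side4z.png",c)
for n in ("side",):
  for t in ["bay","parts_box"]:
    r=robot.landmark_of(t,n)
    print(t,[(np.round(d["point"],4).tolist(),round(d["p"],2)) for d in r][:1])
report()
```

```text
t 5.1 pos [ 0.4822 -0.2654  0.052 ] toolx yaw-180 -0.0 z [-0.001  0.    -1.   ] F [-1.93 -0.62 -0.51] w 0.0383
bay [([0.5379, -0.2674, 0.0007], 0.93)]
parts_box [([0.5409, -0.2646, 0.0024], 0.61)]
t 5.25 pos [ 0.4825 -0.2655  0.0521] toolx yaw-180 0.01 z [ 0.001 -0.    -1.   ] F [-0.51 -0.93 -0.01] w 0.0384
```

View pics/side4z.png

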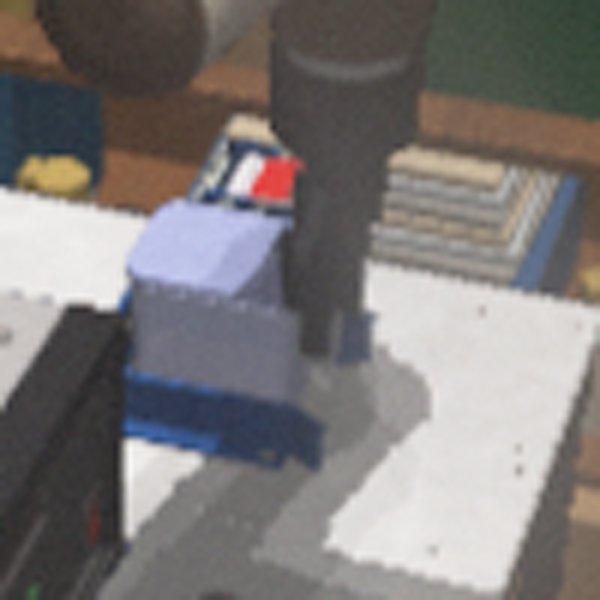

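Emit:
send_rows(
  commands=[0.45, -1.5, 0, 0, 0, 0.45, -1.5, 0, 0, 0, 0.45, -1, 0, 0, 0],
)

```text
time: 5.62
position: [0.4848, -0.2655, 0.0523]
ee_rot: [-0.001, -3.139, -0.001]
ft_force: [-5.8, 0.7, 2.3]
grip_width: 0.0384
```

Emit:
send_rows(
  commands=[0.45, -1, 0, 0, 0, 0.45, -1, 0, 0, 0],
)

```text
time: 5.88
position: [0.4848, -0.2654, 0.0522]
ee_rot: [-0.001, -3.135, -0.002]
ft_force: [-9.3, -1.2, 6.0]
grip_width: 0.0385
```

Emit:
send_rows(
  commands=[0.45, -1, 0, -0.5, 0, 0.45, -1, 0, -0.5, 0, 0.45, 0, 0, 0, 0],
)

```text
time: 6.25
position: [0.4848, -0.2654, 0.0525]
ee_rot: [-0.002, -3.131, -0.003]
ft_force: [-11.0, -1.8, 4.6]
grip_width: 0.0383
```

Run:
```python
from h import *
report()
for n in ("side","scene"):
  robot.get_image(n)
  for t in ["bay","parts_box"]:
    r=robot.landmark_of(t,n)
    print(t,[(np.round(d["point"],4).tolist(),round(d["p"],2)) for d in r][:1])
```

```text
t 6.25 pos [ 0.4848 -0.2654  0.0525] toolx yaw-180 -0.08 z [-0.01   0.002 -1.   ] F [-10.97  -1.79   4.56] w 0.0383
bay [([0.5389, -0.2689, 0.002], 0.75)]
parts_box [([0.5431, -0.2696, 0.0028], 0.76)]
bay [([0.5411, -0.268, 0.0026], 0.82)]
parts_box [([0.5424, -0.2706, -0.002], 0.81)]
```

Emit:
send_rows(
  commands=[0.45, 5, 0, 0, 0, 0.45, 10, 0, 0, 0, 0.45, 25, 0, -5, 0, 0.7, 25, -5, -40, 0, 0.7, 25, -15, -50, 0, 0.7, 20, -15, -50, 0, 0.7, 0, -15, 0, 0, 0.7, 0, 0, 0, 0],
)

```text
time: 7.55
position: [0.3801, -0.316, 0.1983]
ee_rot: [0.003, 3.14, -0.0]
ft_force: [-0.6, -0.4, -0.3]
grip_width: 0.0597
```

Run:
```python
from h import *
report()
im,c=shot("wrist","wrist5")
a=im[170:345,140:320]; cv2.imwrite("pics/wrist5z.png",cv2.resize(a,None,fx=4,fy=4,interpolation=cv2.INTER_CUBIC)[:600])
np.save("c5.npy",np.array([*c[:3],*c[3].ravel()]))
for n in ("wrist","side","scene"):
  if n!="wrist": robot.get_image(n)
  for t in ["bay","parts_box","flag_edge","flag_pivot"]:
    r=robot.landmark_of(t,n)
    print(n,t,[(np.round(d["point"],4).tolist(),round(d["p"],2)) for d in r][:1])
report()
```

```text
t 7.55 pos [ 0.3801 -0.316   0.1983] toolx yaw-180 -0.1 z [ 0.002 -0.    -1.   ] F [-0.56 -0.4  -0.29] w 0.0597
wrist bay []
wrist parts_box [([0.5441, -0.2712, 0.0035], 0.92)]
wrist flag_edge [([0.4934, -0.3418, 0.0956], 0.64)]
wrist flag_pivot [([0.5571, -0.344, 0.0916], 0.87)]
side bay [([0.5397, -0.2674, 0.0015], 0.64)]
side parts_box [([0.5439, -0.2676, 0.0023], 0.84)]
side flag_edge [([0.4943, -0.3356, 0.0984], 0.69)]
side flag_pivot [([0.5564, -0.339, 0.0879], 0.9)]
scene bay [([0.5399, -0.2674, 0.0025], 0.71)]
scene parts_box [([0.5413, -0.27, -0.0036], 0.95)]
scene flag_edge [([0.4914, -0.3409, 0.097], 0.53)]
scene flag_pivot [([0.5518, -0.34, 0.0869], 0.86)]
t 8.3 pos [ 0.3799 -0.3155  0.1983] toolx yaw-180 -0.01 z [ 0. -0. -1.] F [-0.29  1.31  1.08] w 0.0598
```

View pics/wrist5z.png

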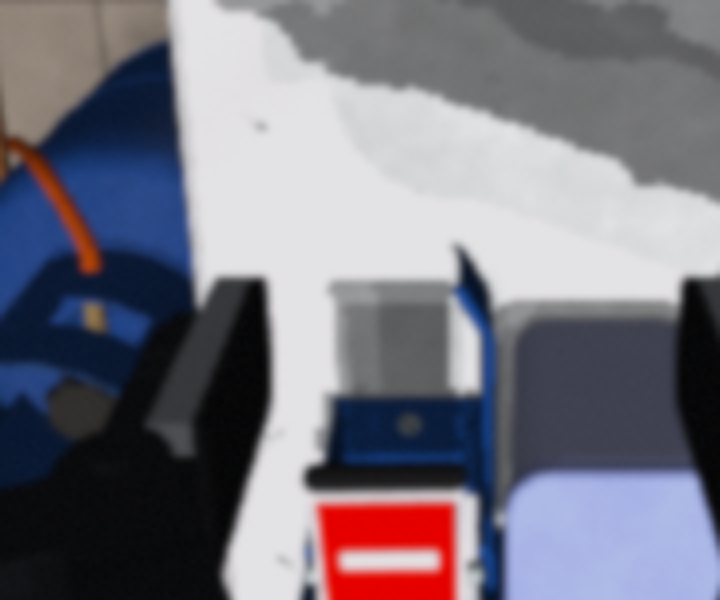

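Run:
```python
from h import *
a=np.load("c5.npy"); c=(a[0],a[1],a[2],a[3:].reshape(4,4))
def z(x,y,h): return np.round(ray(0,140+x/4,170+y/4,h/1000,c)*1000,1)[:2]
print("bead L,R",z(305,478,98),z(475,478,98),"near,far",z(390,464,98),z(390,491,98))
print("box rear",z(600,470,92),"box left",z(508,560,92))
print("rear bottom",z(600,320,0), "lip", z(458,245,30),"fence",z(492,400,30))
```

```text
bead L,R [ 491.4 -362.4] [ 491.5 -315.5] near,far [ 486.8 -338.8] [ 495.8 -339.1]
box rear [ 493.7 -280.3] box left [ 525.3 -305.9]
rear bottom [ 501.1 -269.5] lip [ 455.  -320.8] fence [ 514.3 -309.5]
```

Emit:
send_rows(
  commands=[0.7, -19, -6, 28, 0, 0.7, -19, -6, 28, 0, 0.7, -19, -6, 28, 0, 0.7, -18, -5.5, 29, 0, 0.7, -12, 0, 0, 0, 0.7, -12, 0, 0, 0, 0.7, -1, 0, 0, 0, 0.7, 0, 0, 0, 0],
)

```text
time: 9.3
position: [0.48, -0.339, 0.0864]
ee_rot: [0.0, 3.14, -0.001]
ft_force: [-0.5, -0.2, 0.2]
grip_width: 0.0592
```

Run:
```python
from h import *
report()
im,c=shot("scene","scene6")
cv2.imwrite("pics/scene6z.png",cv2.resize(im[180:290,310:420],None,fx=5,fy=5,interpolation=cv2.INTER_CUBIC))
im,c=shot("side","side6")
cv2.imwrite("pics/side6z.png",cv2.resize(im[110:210,235:335],None,fx=5,fy=5,interpolation=cv2.INTER_CUBIC))
im,c=shot("wrist","wrist6")
```

```text
t 9.3 pos [ 0.48   -0.339   0.0864] toolx yaw-180 -0.01 z [ 0.001 -0.    -1.   ] F [-0.54 -0.21  0.21] w 0.0592
```

View pics/scene6z.png

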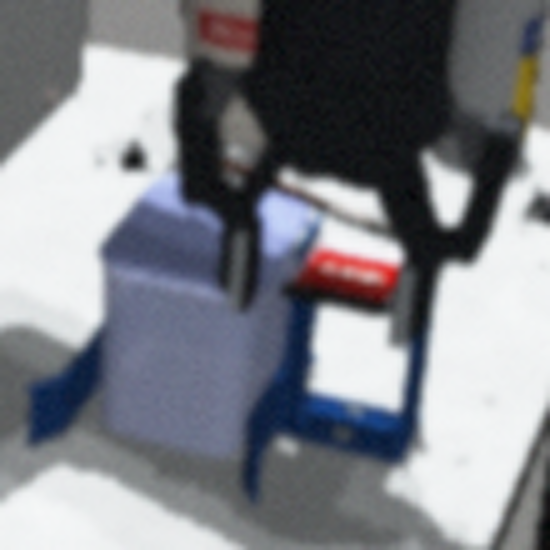

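View pics/wrist6.png

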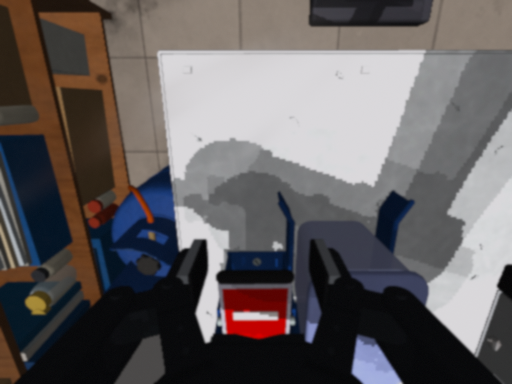

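Emit:
send_rows(
  commands=[0.3, 0, 0, 0, 0, 0.3, 0, 0, 0, 0, 0.3, 0, 0, 0, 0, 0.3, 0, 0, 0, 0],
  grip_force=40,
)

```text
time: 9.95
position: [0.4771, -0.338, 0.0843]
ee_rot: [-0.001, -3.136, -0.004]
ft_force: [-5.6, 1.5, 0.4]
grip_width: 0.0256
```

Run:
```python
from h import *
report()
im,c=shot("wrist","wrist7")
cv2.imwrite("pics/wrist7z.png",cv2.resize(im[210:350,170:350],None,fx=4,fy=4,interpolation=cv2.INTER_CUBIC))
import math
# arc deltas
pv=(0.555,0.088)
for d in (9,20,35,50,65,80,95,110,125,140,155,170,180):
    r=math.radians(d);print(d,round(555-64*math.cos(r),1),round(88+64*math.sin(r),1))
```

```text
t 9.95 pos [ 0.4771 -0.338   0.0843] toolx yaw-180 -0.05 z [-0.006  0.003 -1.   ] F [-5.62  1.49  0.36] w 0.0256
9 491.8 98.0
20 494.9 109.9
35 502.6 124.7
50 513.9 137.0
65 528.0 146.0
80 543.9 151.0
95 560.6 151.8
110 576.9 148.1
125 591.7 140.4
140 604.0 129.1
155 613.0 115.0
170 618.0 99.1
180 619.0 88.0
```

View pics/wrist7z.png

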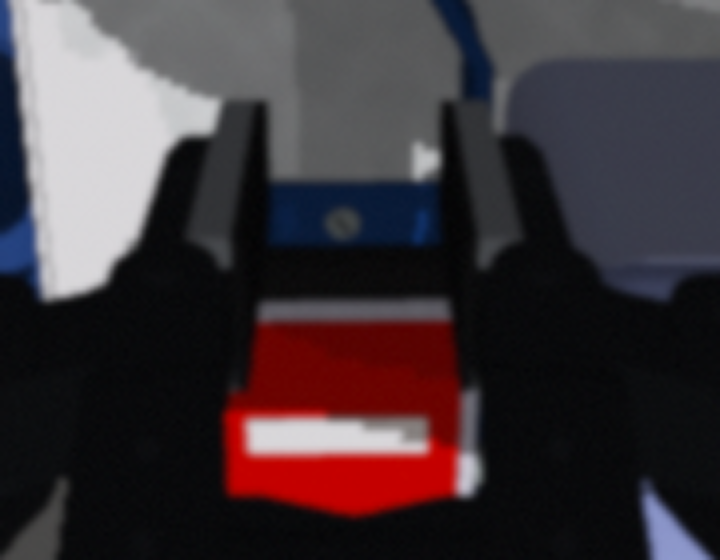

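Emit:
send_rows(
  commands=[0.3, -1, 0, -3, 0, 0.3, -1, 0, -3, 0, 0.3, -1, 0, -4, 0],
)

```text
time: 10.38
position: [0.4786, -0.3379, 0.0939]
ee_rot: [-0.002, -3.132, -0.006]
ft_force: [-8.0, 1.7, 1.1]
grip_width: 0.0255
```

Run:
```python
from h import *
report()
im,c=shot("wrist","wrist8")
cv2.imwrite("pics/wrist8z.png",cv2.resize(im[210:350,170:350],None,fx=4,fy=4,interpolation=cv2.INTER_CUBIC))
im,c=shot("scene","scene8")
cv2.imwrite("pics/scene8z.png",cv2.resize(im[180:290,310:420],None,fx=5,fy=5,interpolation=cv2.INTER_CUBIC))
```

```text
t 10.375 pos [ 0.4786 -0.3379  0.0939] toolx yaw-180 -0.07 z [-0.009  0.004 -1.   ] F [-8.04  1.69  1.1 ] w 0.0255
```

View pics/wrist8z.png

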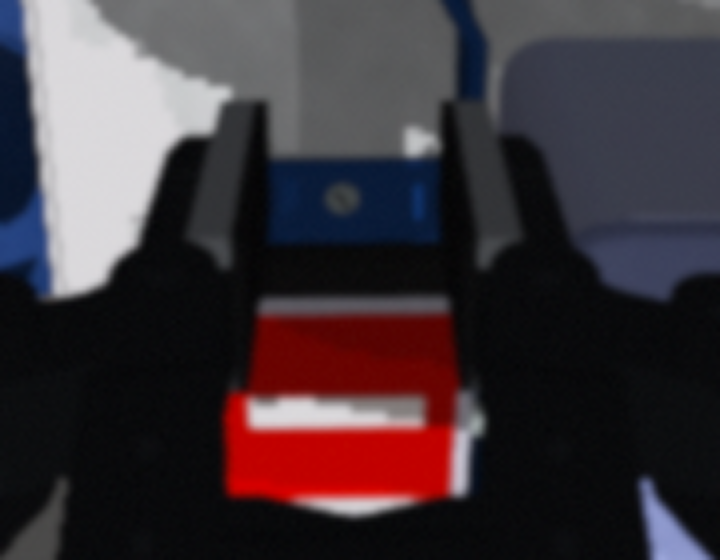

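View pics/scene8z.png

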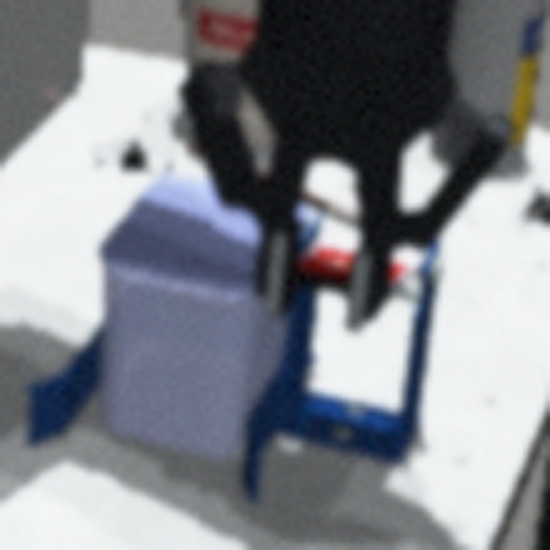

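Emit:
send_rows(
  commands=[0.3, -3, 0, -6, 0, 0.3, -3, 0, -6.5, 0, 0.3, -5, 0, -6.5, 0, 0.3, -5, 0, -6.5, 0],
)

```text
time: 10.98
position: [0.4909, -0.3379, 0.1202]
ee_rot: [-0.002, -3.124, -0.008]
ft_force: [-16.6, 2.5, 11.8]
grip_width: 0.0256
```

Run:
```python
from h import *
report()
im,c=shot("wrist","wrist9")
cv2.imwrite("pics/wrist9z.png",cv2.resize(im[210:350,170:350],None,fx=3,fy=3,interpolation=cv2.INTER_CUBIC))
im,c=shot("side","side9")
cv2.imwrite("pics/side9z.png",cv2.resize(im[90:200,220:330],None,fx=5,fy=5,interpolation=cv2.INTER_CUBIC))
for n in ("side","scene"):
  if n=="scene": robot.get_image(n)
  for t in ["parts_box","flag_edge","flag_pivot"]:
    r=robot.landmark_of(t,n)
    print(n,t,[(np.round(d["point"],4).tolist(),round(d["p"],2)) for d in r][:1])
```

```text
t 10.975 pos [ 0.4909 -0.3379  0.1202] toolx yaw-180 -0.08 z [-0.018  0.005 -1.   ] F [-16.64   2.53  11.79] w 0.0256
side parts_box [([0.5423, -0.2675, 0.0031], 0.65)]
side flag_edge [([0.5091, -0.3371, 0.1317], 0.56)]
side flag_pivot [([0.5555, -0.3356, 0.0868], 0.59)]
scene parts_box [([0.5434, -0.269, -0.0051], 0.88)]
scene flag_edge [([0.5059, -0.3403, 0.1256], 0.74)]
scene flag_pivot [([0.5525, -0.3418, 0.087], 0.84)]
```

View pics/side9z.png

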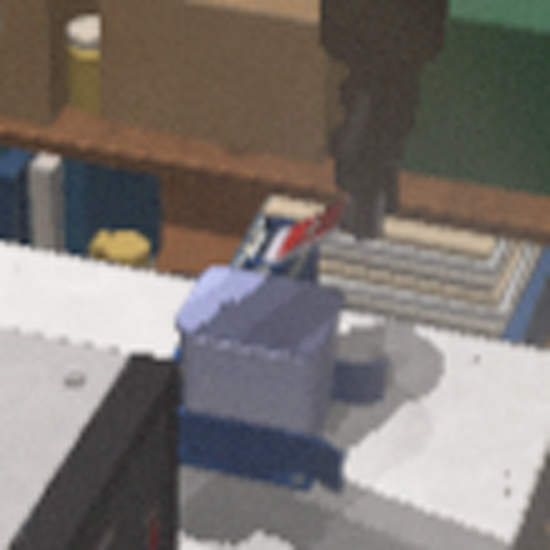

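View pics/wrist9z.png

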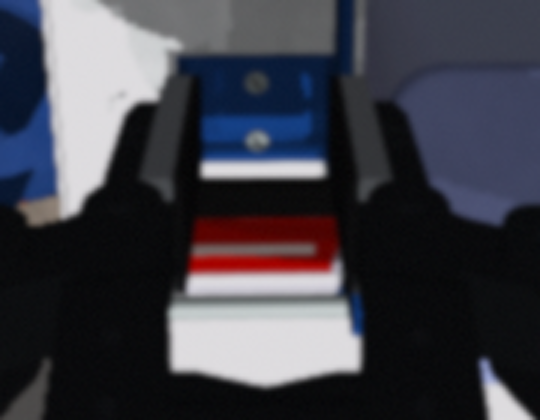

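Emit:
send_rows(
  commands=[0.3, -3, 0, -8, 0, 0.3, -6, 0, -6.5, 0, 0.3, -7, 0, -5, 0, 0.3, -8, 0, -3, 0],
)

```text
time: 11.92
position: [0.524, -0.3391, 0.1437]
ee_rot: [-0.0, 3.14, -0.001]
ft_force: [-0.6, 0.3, 1.6]
grip_width: 0.0253
```

Run:
```python
from h import *
report()
im,c=shot("wrist","wrist10")
cv2.imwrite("pics/wrist10z.png",cv2.resize(im[210:350,170:350],None,fx=3,fy=3,interpolation=cv2.INTER_CUBIC))
im,c=shot("side","side10")
cv2.imwrite("pics/side10z.png",cv2.resize(im[90:200,220:330],None,fx=5,fy=5,interpolation=cv2.INTER_CUBIC))
for n in ("side","scene"):
  if n=="scene": robot.get_image(n)
  for t in ["flag_edge"]:
    r=robot.landmark_of(t,n)
    print(n,t,[(np.round(d["point"],4).tolist(),round(d["p"],2)) for d in r][:1])
```

```text
t 11.925 pos [ 0.524  -0.3391  0.1437] toolx yaw-180 0.01 z [ 0.001 -0.001 -1.   ] F [-0.56  0.28  1.62] w 0.0253
side flag_edge [([0.5424, -0.3407, 0.1516], 0.37)]
scene flag_edge [([0.5418, -0.3391, 0.151], 0.76)]
```

View pics/side10z.png

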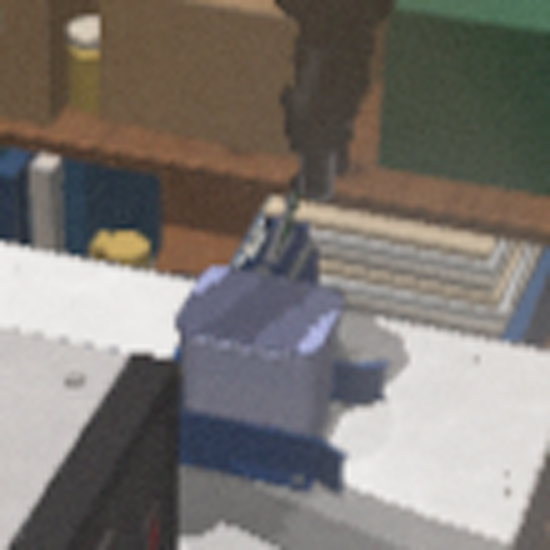

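Emit:
send_rows(
  commands=[0.3, -10, 0, -2, 0, 0.3, -10, 0, -1, 0, 0.3, -10, 0, 1, 0, 0.3, -10, 0, 3, 0, 0.3, -9, 0, 4, 0],
)

```text
time: 12.8
position: [0.5727, -0.3391, 0.1379]
ee_rot: [0.0, 3.141, -0.0]
ft_force: [-0.4, -0.1, 0.6]
grip_width: 0.0257
```

Run:
```python
from h import *
report()
im,c=shot("side","side11")
cv2.imwrite("pics/side11z.png",cv2.resize(im[90:200,210:320],None,fx=5,fy=5,interpolation=cv2.INTER_CUBIC))
for n in ("side","scene"):
  if n=="scene":
    im,c=shot("scene","scene11")
    cv2.imwrite("pics/scene11z.png",cv2.resize(im[170:280,310:420],None,fx=5,fy=5,interpolation=cv2.INTER_CUBIC))
  for t in ["flag_edge"]:
    r=robot.landmark_of(t,n)
    print(n,t,[(np.round(d["point"],4).tolist(),round(d["p"],2)) for d in r][:1])
```

```text
t 12.8 pos [ 0.5727 -0.3391  0.1379] toolx yaw-180 -0.0 z [ 0. -0. -1.] F [-0.41 -0.15  0.59] w 0.0257
side flag_edge [([0.5876, -0.3355, 0.1472], 0.52)]
scene flag_edge [([0.5908, -0.3374, 0.1421], 0.87)]
```

View pics/side11z.png

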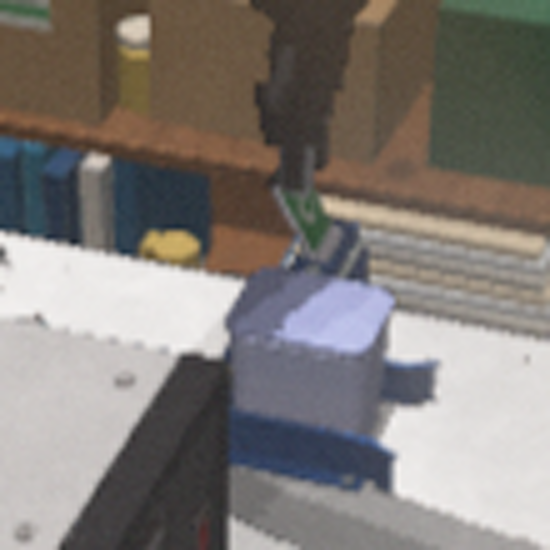

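View pics/scene11z.png

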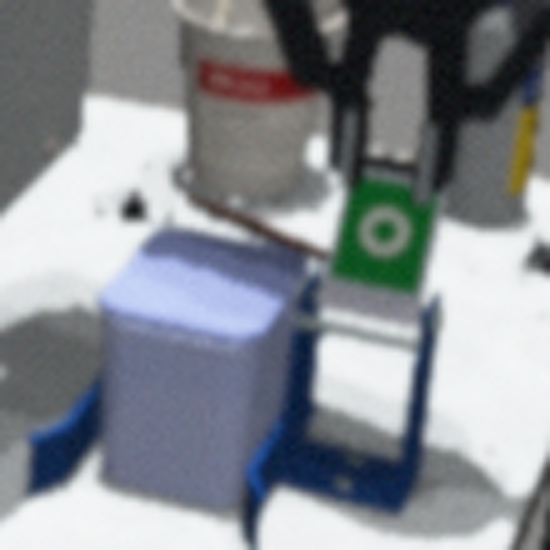

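Run:
```python
from h import *
for p in ((360,211),(352,205),(373,212),(405,214),(398,212),(412,214)): print(p,np.round(ray("scene",*p,0),3))
```

```text
(360, 211) [ 0.821 -0.215  0.   ]
(352, 205) [ 0.85  -0.182  0.   ]
(373, 212) [ 0.831 -0.249  0.   ]
(405, 214) [ 0.86  -0.333  0.   ]
(398, 212) [ 0.864 -0.312  0.   ]
(412, 214) [ 0.869 -0.35   0.   ]
```

Emit:
send_rows(
  commands=[0.3, -6, 0, 4, 0, 0.3, -6, 0, 5, 0, 0.3, -5, 0, 6, 0, 0.3, -4, 0, 6, 0],
)

```text
time: 13.5
position: [0.5933, -0.339, 0.1168]
ee_rot: [0.0, 3.142, 0.0]
ft_force: [1.2, 0.2, 0.5]
grip_width: 0.0256
```

Emit:
send_rows(
  commands=[0.3, -4, 0, 6, 0, 0.3, -4, 0, 7, 0, 0.3, -3, 0, 6, 0, 0.3, -2, 0, 5, 0],
)

```text
time: 14.0
position: [0.6059, -0.339, 0.0927]
ee_rot: [-0.0, -3.141, -0.0]
ft_force: [-0.5, -0.8, 0.9]
grip_width: 0.026
```

Run:
```python
from h import *
report()
im,c=shot("side","side12")
cv2.imwrite("pics/side12z.png",cv2.resize(im[90:200,210:320],None,fx=5,fy=5,interpolation=cv2.INTER_CUBIC))
im,c=shot("scene","scene12")
cv2.imwrite("pics/scene12z.png",cv2.resize(im[170:280,310:420],None,fx=5,fy=5,interpolation=cv2.INTER_CUBIC))
for t in ["flag_edge"]:
    r=robot.landmark_of(t,"scene")
    print(t,[(np.round(d["point"],4).tolist(),round(d["p"],2)) for d in r][:1])
```

```text
t 14.0 pos [ 0.6059 -0.339   0.0927] toolx yaw-180 -0.01 z [-0.  0. -1.] F [-0.5  -0.82  0.85] w 0.026
flag_edge [([0.6222, -0.334, 0.09], 0.69)]
```

View pics/scene12z.png

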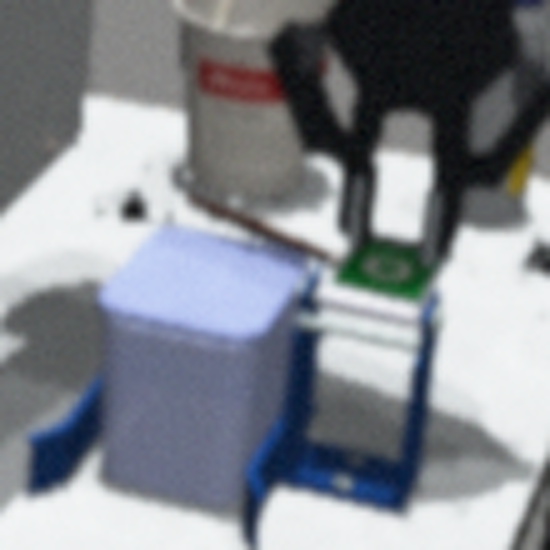

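Nearly level, so I'll press down gently until the force shows it on the rear stop bar.

Emit:
send_rows(
  commands=[0.3, 0, 0, 2, 0, 0.3, 0, 0, 2, 0, 0.3, 0, 0, 0, 0],
)

```text
time: 14.52
position: [0.6061, -0.3392, 0.0902]
ee_rot: [-0.0, 3.141, -0.001]
ft_force: [0.2, 1.6, 2.2]
grip_width: 0.0257
```

Emit:
send_rows(
  commands=[0.3, 0, 0, 1, 0, 0.3, 0, 0, 1, 0, 0.3, 0, 0, 0, 0],
)

```text
time: 14.9
position: [0.6062, -0.3393, 0.0899]
ee_rot: [-0.001, 3.14, -0.002]
ft_force: [-3.1, 3.0, 9.5]
grip_width: 0.0256
```

Emit:
send_rows(
  commands=[0.3, 0, 0, -6, 0, 0.3, 0, 0, -25, 0, 0.3, 0, 0, -50, 0, 0.3, 10, 0, -50, 0, 0.3, 50, 0, -10, 0, 0.3, 50, 0, 0, 0, 0.3, 50, 0, 0, 0, 0.3, 30, 0, 0, 0],
)

```text
time: 15.9
position: [0.4134, -0.3387, 0.2282]
ee_rot: [-0.002, -3.141, -0.001]
ft_force: [-0.1, -0.5, -0.5]
grip_width: 0.0255
```

Run:
```python
from h import *
report()
o=[]
im,c=shot("side","side13"); o.append(cv2.resize(im[100:200,210:290],None,fx=5,fy=5,interpolation=cv2.INTER_CUBIC))
for n in ("side","scene"):
  if n=="scene":
    im,c=shot("scene","scene13"); o.append(cv2.resize(im[190:290,320:400],None,fx=5,fy=5,interpolation=cv2.INTER_CUBIC))
  for t in ["bay","parts_box","flag_edge","flag_pivot","paint_jar","tweezers","wood_block"]:
    r=robot.landmark_of(t,n)
    print(n,t,[(np.round(d["point"],4).tolist(),round(d["p"],2)) for d in r][:1])
cv2.imwrite("pics/fin13.png",np.hstack(o))
shot("wrist","wrist13"); report()
```

```text
t 15.9 pos [ 0.4134 -0.3387  0.2282] toolx yaw-180 -0.06 z [-0.     0.001 -1.   ] F [-0.12 -0.53 -0.52] w 0.0255
side bay [([0.5365, -0.2685, 0.0003], 0.6)]
side parts_box [([0.5413, -0.2687, 0.0035], 0.63)]
side flag_edge [([0.6197, -0.3376, 0.0913], 0.6)]
side flag_pivot [([0.557, -0.3386, 0.0873], 0.62)]
side paint_jar [([0.4611, -0.0178, 0.0028], 0.92)]
side tweezers [([0.4804, 0.1466, 0.0009], 0.54)]
side wood_block [([0.4633, 0.2629, 0.0008], 0.82)]
scene bay [([0.5425, -0.2661, 0.0013], 0.84)]
scene parts_box [([0.5443, -0.2695, -0.0037], 0.72)]
scene flag_edge [([0.621, -0.337, 0.0878], 0.82)]
scene flag_pivot [([0.5534, -0.3394, 0.0854], 0.85)]
scene paint_jar [([0.4624, -0.0169, 0.0028], 0.92)]
scene tweezers [([0.4827, 0.1451, 0.0021], 0.63)]
scene wood_block [([0.4668, 0.2592, -0.0], 0.95)]
t 16.75 pos [ 0.4159 -0.339   0.2283] toolx yaw-180 -0.01 z [-0.  0. -1.] F [-0.07  0.06 -0.13] w 0.0256
```

View pics/fin13.png

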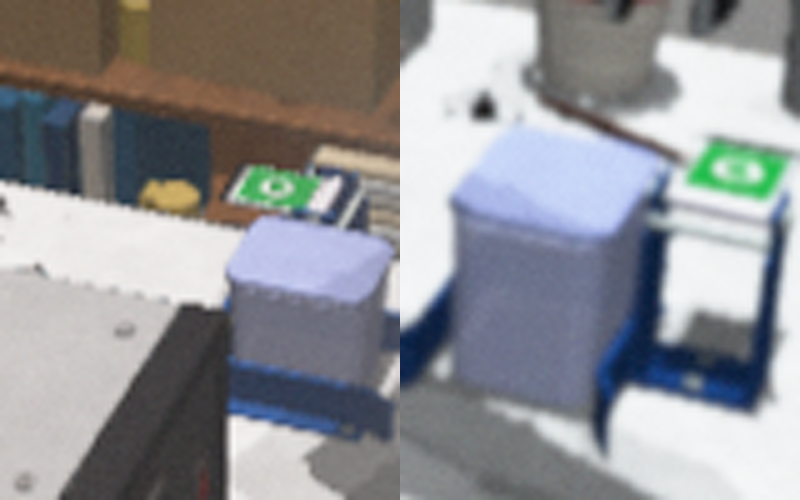

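View pics/wrist13.png

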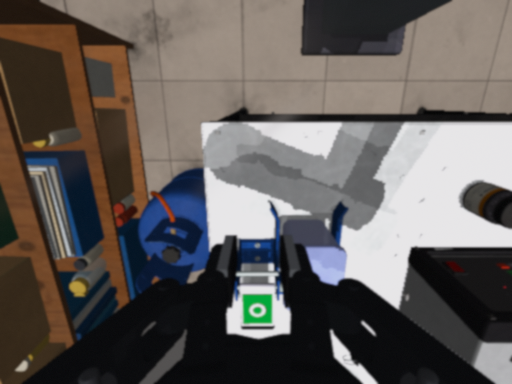

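```bash
python3 -c "
from cell import robot
print(robot.sign_off())"
```

```text
the job is handed in; nothing more can be done
None
```

I pushed the box fully home, then flipped the flag green side up. I handed the job in at about 17 s; `sign_off` gives no verdict, so these are my own checks.

- **Box:** I pushed it along the lane with two spread fingertips until it stopped moving while the force rose to 11 N. It stands upright. The last camera estimates put its origin at about +2 to +5 mm in the bay frame, where home is +4 mm.
- **Flag, first try:** My attempt to pinch the flag's edge slipped off; the fingers closed in front of the bead.
- **Flag, recovery:** I raised it by pressing the fingertips on the rubber bead, moving up its arc and pushing it over the top. I then pressed it down until it stopped moving under 9.5 N.
- **Flag, at the end:** It lies on the far side, green face up. The edge measured 88–91 mm high and the pivot 85–87 mm, so it is level to within the measuring error.
- **Other objects:** the jar, tweezers and block measured within about 4 mm of where they started, which is within the measuring noise.

During the push the fingertips also bore down on the box with about 10–13 N. I eased that off before the final approach, and no check disagreed at the end.

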